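# Plug and lock the rinse tank's cam-and-groove coupler

### The job

Put the loose red-headed plug nose-down into the mouth of the metal coupler on the white rinse tank and press it firmly home against the seal, not ramming it, while the two brass cam levers still stand out. Then swing both cam levers down together, without forcing them, until they lie fully home along the coupler and the plug is locked, and let go. Leave the spool, the tub and the pliers where they are.

Things in the scene. Friction and masses are not known exactly. Their poses are not given: they have to be found in the camera images.
- plug: loose closed adapter, 46 mm tall, about 0.2 kg (0.14 to 0.28), standing on its nose. Origin: centre of the nose's underside; z up to the head. Aluminium nose 32 mm in diameter, 30 mm long, its lowest 4 mm tapered to 24 mm, a V groove round it from 6 to 24 mm above the origin. Round: any yaw will do
- plug_head (a point): centre of the top of the plug's red head, 46 mm above the plug's origin. The head is 38 mm in diameter and 16 mm high. Grip it with the fingertips only: with the plug home its underside stands just 3 mm (1.5 mm when pressed hard) above the coupler's rim
- coupler: metal coupler upright on the white tank, mouth up, 42 mm in diameter, bore 35 mm. Origin: centre of the mouth at rim level, 105 to 125 mm above the bench; z up along the bore; cam levers on its +y (left) and -y (right) sides. Its stub stands stiffly in a rubber grommet: from a push of about 8 N it sinks, 2 to 12 mm, until solid, its rim then 63 mm above the tank's top; it does not turn or tip
- seat (a point): on the bore's axis, 27 mm below the rim: where the locked plug's underside lies. A sprung seal first stops the plug 3 to 6 mm above this; only a push of about 15 N, with the coupler sunk and solid, brings it home to a stop 1.5 mm below this; let go, it rises to about this level and stays. Ramming with over 60 N harms it. Left high, the plug is struck by the cams and thrown askew
- left_cam (a joint): angle of the left (+y) cam lever: 0 = hanging fully home along the coupler, 1.57 = straight out level, up to 1.9 = above level. Hinge along the coupler's x, 23 mm to +y of its axis, 10 mm below the rim. Stiff: stays where left. From about 0.8 down its cam presses in the plug's groove and draws the plug in, hardest near 0.35, then eases over centre
- right_cam (a joint): angle of the right (-y) cam lever, 23 mm to -y of the coupler's axis; otherwise the same as the left one
- left_lever_tip (a point): point on the outer face of the left flat brass lever, on its pull eye, 42 mm from the hinge. The lever is 14 mm wide (along the coupler's x; the eye 20 mm), 5 mm thick and reaches 50 mm from the hinge. Hanging home, its outer face lies 29 mm from the coupler's axis, so both levers measure 58 mm over their outer faces. More than 60 N on it bends it
- right_lever_tip (a point): the same point on the right lever, the mirror image of the left one, with the same sizes and the same 60 N limit
- solder_spool: bystander: spool of solder standing on end, 54 mm in diameter, 42 mm tall; origin centre of its underside
- parts_tub: bystander: white plastic tub, 100 mm in diameter at the rim, 85 mm tall; origin centre of its underside
- pliers: bystander: small pliers with yellow handles lying flat, 135 mm long, 13 mm high; origin under the pivot, jaws to its +x
Not all that is in view belongs to the job. What is shaped like the plug but blue or green is not meant.

How it is judged (in metres and radians):
On the way:
1. the plug is pressed home in the coupler, upright, while both cam levers still stand out (z of plug in the frame of coupler below -0.0252 m and horizontal distance between plug and coupler below 0.005 m and angle between plug's own z axis and vertical below 0.1 rad and value of joint each of left_cam, right_cam above 1 rad), for 0.2 s.
At the end, for the whole second after the job is handed in: both cam levers within 0.12 rad of fully home, the plug at rest in the coupler with its underside at least 25.8 mm below the rim, within 4 mm of the axis and tilted less than 0.08 rad (value of joint each of left_cam, right_cam below 0.12 rad and z of plug in the frame of coupler below -0.0258 m and horizontal distance between plug and coupler below 0.004 m and angle between plug's own z axis and vertical below 0.08 rad and linear speed of plug below 0.02 m/s); the robot touches nothing.
It fails at once if one lever is swung home (below 0.35 rad) while the other still stands out (above 0.9 rad) ((value of joint left_cam below 0.35 rad and value of joint right_cam above 0.9 rad) or (value of joint right_cam below 0.35 rad and value of joint left_cam above 0.9 rad)).
It fails at once if the fingers force a lever with more than 60 N (contact force between the fingers and left_cam above 60 N or contact force between the fingers and right_cam above 60 N).
It fails at once if the plug is rammed into the coupler with more than 60 N while the levers stand out (contact force between plug and coupler above 60 N and value of joint each of left_cam, right_cam above 1 rad).
It fails at once if a bystander is moved by more than 25 mm (distance of any of solder_spool, parts_tub, pliers from where it was at the start of the episode above 0.025 m).
It also fails if it takes over 72 s, if anything falls off the work surface, if the arm or the gripper's body presses on something with over 40 N, if the wrist force passes 120 N, or if a joint passes its speed limit or range.

### The arm

A 6-joint arm with a two-finger parallel gripper is mounted at the origin on the work surface. World frame = base frame: x ahead of the robot, y to its left, z up, the work surface at z = 0. Lengths are in mm, angles in rad, forces in N, time in s.
With the tool pointing down it reaches from about 275 to 1000 mm from the base axis. Payload 8.4 kg.
Tool frame: the origin (TCP) lies between the finger pads; the fingertips stand r.nose_length ahead of it and the grasp point (between the pads) lies 8 mm behind it (r.nose_length is the distance from the TCP to the fingertips, in mm); y points along the fingers, x is the direction in which the jaws open and shut, and the axes are right-handed (so a half turn about y gives the same grasp; the last joint's range is limited). The gripper opens to 85 mm and grips with 20 to 120 N. Pads are 22 mm wide; open, the fingers measure 114 mm over their backs; the gripper's body (76 mm by 85 mm) begins 54 mm behind the grasp point. The pads swing forward as they close: fully open they stand 13 mm farther back than shut.
Start: joints at [-1.119, 0.353, 1.633, -0, 1.155, -0.002], TCP at [273.989, -561.745, 242.281] pointing down, gripper open.
Joint ranges: [-2.63, 2.63], [-0.92, 2.1], [0.06, 2.66], [-1.3, 4.44], [0, 2.69], [-3.02, 3.02]. Speed limits (rad/s): [2.22, 2.22, 2.79, 3.14, 3.14, 3.14].

### API

Orientations are given as [roll, pitch, yaw] about the fixed x, y, z axes, in that order (R = Rz(yaw) Ry(pitch) Rx(roll)).
In Python, from rig import r, cams, order gives the robot as it stands. The module is installed in compiled form; this text tells all that it offers.
- The arm moves only by the shell command python3 -m crank 'ROWS' [FORCE]. ROWS is JSON, a list of rows, each a list of 7 numbers: the turn, a rotation vector about the tool's x, y, z in degrees, then the shift along the tool's x, y, z in cm, then the opening, from -1 (shut) to 1 (fully open). A call has exactly 10 rows; each row shifts and turns the pose as measured when the row begins, along the tool's axes as they then stand; what a row does not reach is not made up. A row lasts 1/12 s, in which the tool goes at most 41.7 mm and 7.16 degrees, less where a joint would pass 70% of its speed; a pose out of reach is approached as far as the arm can. A call with a gripper value outside its range is refused whole. The fingers move at their own pace and stop on an object; FORCE is the grip in N (left out, the last holds). Time passes only in rows, so rows that do not move let the fingers close, or fill a call up. It gives the time, the measured TCP pose, the force and the opening at its end, in the units of the state.
- r.sense(): the state, without advancing time (a new reading comes with each control period).
- cams.grab_frame(name): name is "side" or "top"; returns the picture (480x640x3 uint8, blue, green, red); there is no depth.
- cams.camera_info(name): a dict with "intrinsics" (3x3 intrinsics, pixels), "view" (4x4, takes a point from world to camera coordinates). Camera axes: x right, y up, looking along -z (the intrinsics and any distortion apply to the point x, -y, -z); pixel columns grow to the right and rows downward; lengths in mm; the calibration is good to about 2 mm. A picture is of the moment at which its call begins. camera_info takes no time and is no camera call.
- order.sign_off(): hands the job in, once; it reports no verdict.
The state is a dict: "clock": time; "qpos": joint angles; "qvel": joint speeds; "joint_efforts": joint torques, N m; "eef_pos": TCP position; "tcp_rot": TCP orientation; "contact_force": force on the tool from outside, world axes, zero at the start; "wrist_torque": the same for the moment, N m; "opening": opening from 0.0 (shut) to 1.0 (fully open).
Only numpy, scipy, OpenCV 4.12 (cv2) and the standard library are available. Lean on these libraries where they do the work, as an engineer would, in place of code of your own. Each camera call takes 0.05 s, during which the arm holds its last target.

## Working session

There is one attempt and no reset: what is moved stays moved. The work goes in short steps, Python scripts to look and compute and a shell command to move; the robot and the scene stay as the last step left them, time stands still between calls to the robot, and variables do not carry over. Pictures are saved under pics/ and viewed, and the job is handed in when it is done.

```bash
mkdir -p pics; python3 - <<'E'
from rig import r,cams,order
import cv2
print(r.sense(), r.nose_length)
for n in ("side","top"):
    cv2.imwrite(f"pics/{n}0.png",cams.grab_frame(n)); print(n,cams.camera_info(n))
E
```

```text
{'clock': 0.0, 'qpos': array([-1.11942307e+00,  3.53641421e-01,  1.63413394e+00,  1.00466384e-05,
        1.15516270e+00, -2.40286523e-03]), 'qvel': array([ 0.00047971, -0.00078603, -0.00082103, -0.00133877,  0.0013738 ,
        0.00169453]), 'joint_efforts': array([ 5.32018712e-04, -6.05244398e+01, -3.42060435e+01,  4.51926292e-05,
        9.48228640e-03, -5.91211560e-06]), 'eef_pos': array([ 273.7823259 , -561.34514041,  241.5659381 ]), 'tcp_rot': array([-1.57078391e+00,  1.34538293e-03, -1.11702426e+00]), 'contact_force': array([-0.20243121,  0.44565295, -0.37684405]), 'wrist_torque': array([-0.00293686, -0.00666887,  0.00169785]), 'opening': 1.0007433160867076} 11.0
side {'intrinsics': array([[593.3153562 ,   0.        , 316.37158932],
       [  0.        , 593.3153562 , 235.78631504],
       [  0.        ,   0.        ,   1.        ]]), 'view': array([[-8.85913700e-01, -4.63677119e-01, -1.26667348e-02,
         5.13129812e+02],
       [ 3.13379287e-01, -6.18437286e-01,  7.20644674e-01,
        -2.50971480e+02],
       [-3.41980027e-01,  6.34459497e-01,  6.93188869e-01,
        -1.02245540e+03],
       [ 0.00000000e+00,  0.00000000e+00,  0.00000000e+00,
         1.00000000e+00]])}
top {'intrinsics': array([[587.55379689,   0.        , 316.15599532],
       [  0.        , 587.55379689, 231.38320409],
       [  0.        ,   0.        ,   1.        ]]), 'view': array([[ 2.74887550e-02, -9.99552991e-01, -1.17552649e-02,
        -4.32402385e+01],
       [ 9.84420037e-01,  2.50257485e-02,  1.74042820e-01,
        -5.93576608e+02],
       [-1.73670837e-01, -1.63563388e-02,  9.84667919e-01,
        -1.39023049e+03],
       [ 0.00000000e+00,  0.00000000e+00,  0.00000000e+00,
         1.00000000e+00]])}
```

View pics/side0.png

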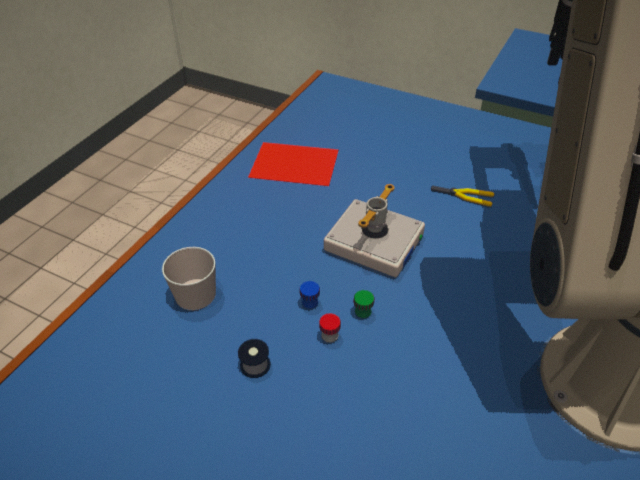

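View pics/top0.png

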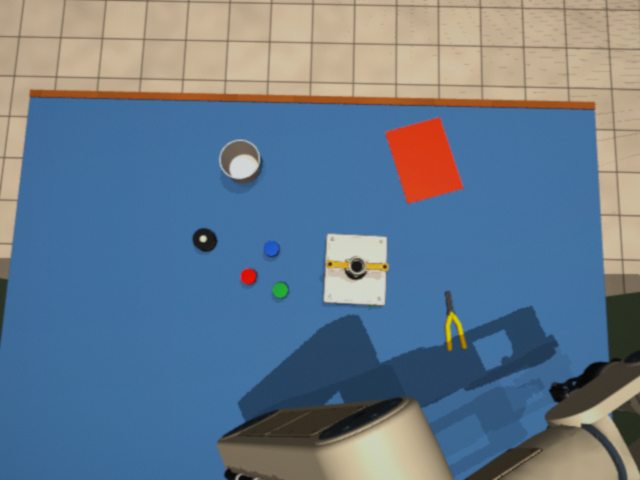

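```bash
python3 - <<'E'
import cv2,numpy as np
t=cv2.imread("pics/top0.png");s=cv2.imread("pics/side0.png")
c=[cv2.resize(t[226:312,215:315],(400,344),interpolation=3),cv2.resize(t[226:312,308:408],(400,344),interpolation=3)]
a=np.hstack(c)
cv2.imwrite("pics/z0.png",a)
cv2.imwrite("pics/z1.png",cv2.resize(s[170:270,310:440],(780,600),interpolation=3))
for n,i in(("top",t),("side",s)):
    h=cv2.cvtColor(i,cv2.COLOR_BGR2HSV)
    m=(((h[...,0]<8)|(h[...,0]>172))&(h[...,1]>150)&(h[...,2]>90)).astype(np.uint8)
    k,l,st,ce=cv2.connectedComponentsWithStats(m)
    for j in range(1,k):
        if st[j,4]>40: print(n,st[j],ce[j])
E
```

```text
top [ 386  118   77   85 4210] [423.56484561 159.90783848]
top [241 269  15  15 191] [248.05759162 276.05759162]
side [ 249  143   89   43 2890] [294.25051903 163.683391  ]
side [320 314  20  17 281] [329.54092527 321.87544484]
```

View pics/z0.png

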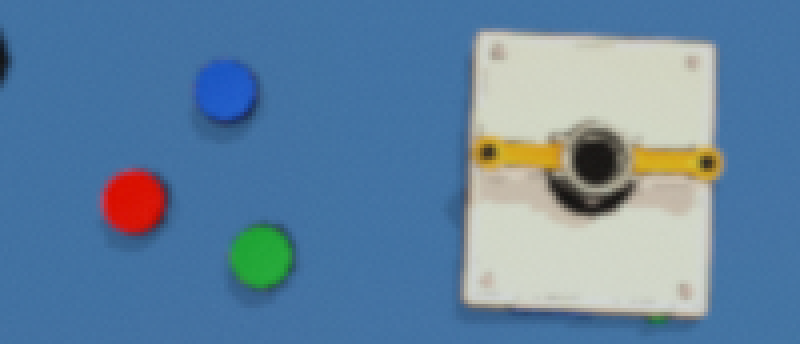

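View pics/z1.png

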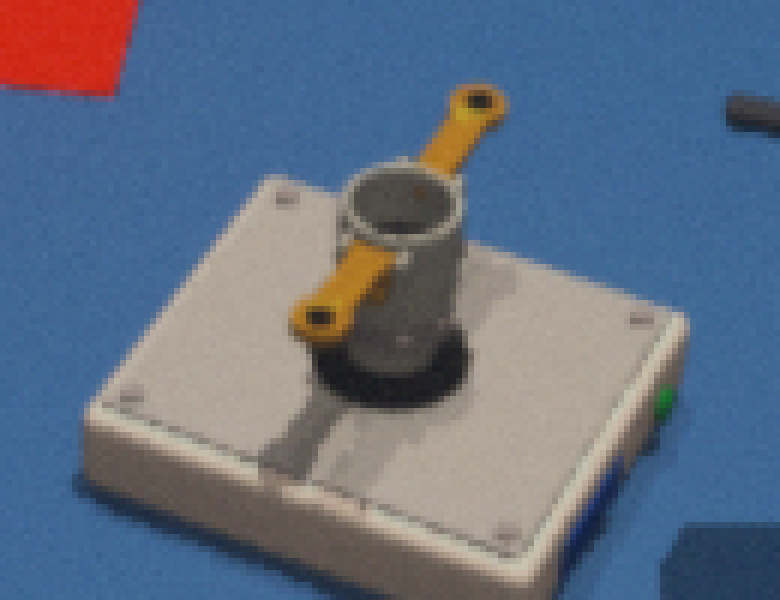

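```bash
cat > h.py <<'E'
import numpy as np,cv2
from rig import r,cams,order
D=np.diag([1,-1,-1])
def P(n):
    i=cams.camera_info(n); return i["intrinsics"]@D@i["view"][:3]
def tri(t,s):
    X=cv2.triangulatePoints(P("top"),P("side"),np.array(t,float).reshape(2,1),np.array(s,float).reshape(2,1))
    X=(X[:3]/X[3]).ravel(); return X
def proj(n,X):
    p=P(n)@np.append(X,1); return p[:2]/p[2]
def rayz(n,uv,z):
    p=P(n); u,v=uv
    A=np.array([p[0]-u*p[2],p[1]-v*p[2]])
    return np.append(np.linalg.solve(A[:,:2],-(A[:,2]*z+A[:,3])),z)
E
python3 - <<'E'
from h import *
np.set_printoptions(precision=1,suppress=True)
for nm,t,s in [("plughead",(248.05,276.05),(329.6,321.9)),("rim",(356.8,264.8),(377.2,203.7)),("L",(330,264),(363.3,223)),("R",(385,266.5),(389.8,186.8)),
 ]:
    X=tri(t,s);print(nm,X,proj("top",X)-t,proj("side",X)-s)
print(rayz("top",(248.05,276.05),46),rayz("side",(329.6,321.0),46))
for z in(105,115,125):print(rayz("top",(356.8,264.8),z),rayz("side",(377.2,203.7),z))
# tank corners top
for p in[(328,234),(387,236.5),(385,305),(323.5,302)]:print(rayz("top",p,55))
E
```

```text
plughead [481.  136.   39.8] [0.1 0.2] [-0.3 -0.1]
rim [ 506.2 -125.6  110.7] [0.1 0.6] [-0.7 -0.1]
L [507.6 -63.  108.3] [0.1 0.2] [-0.3 -0.1]
R [ 505.1 -191.3  107. ] [0.1 0.3] [-0.3 -0.1]
[480.9 135.3  46. ] [479.3 138.4  46. ]
[ 508.3 -125.5  105. ] [ 507.1 -132.   105. ]
[ 507.1 -125.   115. ] [ 503.  -121.1  115. ]
[ 505.9 -124.5  125. ] [ 499.  -110.2  125. ]
[588.2 -56.7  55. ]
[ 585.7 -200.8   55. ]
[ 419.3 -197.2   55. ]
[422.5 -49.9  55. ]
```

```bash
cat >> h.py <<'E'
np.set_printoptions(precision=2,suppress=True)
from scipy.spatial.transform import Rotation as Ro
def plan(pos,yaw,n):
    """per-row (turn about y deg, shift x,y,z cm) going to pos/yaw in n rows"""
    s=r.sense(); p=s["eef_pos"]; ro=s["tcp_rot"]; y0=ro[2]
    R0=Ro.from_euler("xyz",ro); Rt=Ro.from_euler("xyz",[-np.pi/2,0,yaw])
    rv=(R0.inv()*Rt).as_rotvec(degrees=True)
    print("from",p,ro,"F",s["contact_force"],"open",s["opening"],"t",s["clock"]); print("total turn",rv)
    d=(np.array(pos)-p)/n/10
    for k in range(n):
        R=R0*Ro.from_rotvec(rv*k/n,degrees=True)
        print(rv/n,R.inv().apply(d))
E
python3 - <<'E'
from h import *
for n,t,s in[("green",(280,290),(364,299)),("blue",(272,248),(310,290)),("spool",(204,239),(254,352))]:print(n,tri(t,s))
plan([481,136,180],-0.02,19)
E
```

```text
green [448.96  56.65  37.13]
blue [551.87  80.47  33.6 ]
spool [570.88 250.7   33.97]
from [ 273.81 -561.39  241.63] [-1.57  0.   -1.12] F [-0.31  0.17 -0.34] open 1.0018937927046683 t 0.1
total turn [ -0.04 -62.85  -0.06]
[-0.   -3.31 -0.  ] [-2.82  0.33  2.59]
[-0.   -3.31 -0.  ] [-2.67  0.33  2.75]
[-0.   -3.31 -0.  ] [-2.5   0.33  2.9 ]
[-0.   -3.31 -0.  ] [-2.33  0.33  3.04]
[-0.   -3.31 -0.  ] [-2.15  0.33  3.17]
[-0.   -3.31 -0.  ] [-1.97  0.33  3.29]
[-0.   -3.31 -0.  ] [-1.77  0.33  3.39]
[-0.   -3.31 -0.  ] [-1.58  0.33  3.49]
[-0.   -3.31 -0.  ] [-1.37  0.33  3.57]
[-0.   -3.31 -0.  ] [-1.16  0.33  3.65]
[-0.   -3.31 -0.  ] [-0.95  0.33  3.71]
[-0.   -3.31 -0.  ] [-0.73  0.33  3.76]
[-0.   -3.31 -0.  ] [-0.52  0.33  3.79]
[-0.   -3.31 -0.  ] [-0.3   0.33  3.82]
[-0.   -3.31 -0.  ] [-0.08  0.32  3.83]
[-0.   -3.31 -0.  ] [0.14 0.32 3.83]
[-0.   -3.31 -0.  ] [0.37 0.32 3.81]
[-0.   -3.31 -0.  ] [0.58 0.32 3.78]
[-0.   -3.31 -0.  ] [0.8  0.32 3.74]
```

```bash
python3 -m crank '[[0,-3.3,0,-2.8,0,2.6,1],[0,-3.3,0,-2.7,0,2.75,1],[0,-3.3,0,-2.5,0,2.9,1],[0,-3.3,0,-2.3,0,3.0,1],[0,-3.3,0,-2.1,0,3.2,1],[0,-3.3,0,-2,0,3.3,1],[0,-3.3,0,-1.8,0,3.4,1],[0,-3.3,0,-1.6,0,3.5,1],[0,-3.3,0,-1.4,0,3.6,1],[0,-3.3,0,-1.2,0,3.65,1]]' 60; python3 - <<'E'
from h import *
plan([481,136,180],-0.02,10)
E
```

```text
clock: 0.93
eef_pos: [379.4, -183.3, 237.8]
tcp_rot: [-1.571, 0.003, -0.526]
contact_force: [1.4, -0.5, -0.5]
opening: 1.004
from [ 379.41 -183.29  237.78] [-1.57  0.   -0.53] F [ 1.36 -0.54 -0.49] open 1.0037318770426331 t 0.9333
total turn [ -0.04 -29.    -0.18]
[-0.   -2.9  -0.02] [-0.72  0.58  3.27]
[-0.   -2.9  -0.02] [-0.56  0.58  3.3 ]
[-0.   -2.9  -0.02] [-0.39  0.58  3.33]
[-0.   -2.9  -0.02] [-0.22  0.58  3.34]
[-0.   -2.9  -0.02] [-0.05  0.58  3.35]
[-0.   -2.9  -0.02] [0.12 0.58 3.35]
[-0.   -2.9  -0.02] [0.29 0.58 3.34]
[-0.   -2.9  -0.02] [0.46 0.58 3.32]
[-0.   -2.9  -0.02] [0.62 0.58 3.29]
[-0.   -2.9  -0.02] [0.79 0.58 3.26]
```

```bash
python3 -m crank '[[0,-2.9,0,-0.7,0,3.3,1],[0,-2.9,0,-0.55,0,3.35,1],[0,-2.9,0,-0.4,0.2,3.4,1],[0,-2.9,0,-0.2,0.4,3.4,1],[0,-2.9,0,-0.05,0.8,3.4,1],[0,-2.9,0,0.1,0.8,3.4,1],[0,-2.9,0,0.3,0.8,3.4,1],[0,-2.9,0,0.5,0.8,3.4,1],[0,-2.9,0,0.6,0.8,3.3,1],[0,-2.9,0,0.8,0.8,3.3,1]]'; python3 - <<'E'
from h import *
cv2.imwrite("pics/s1.png",cams.grab_frame("side"));cv2.imwrite("pics/t1.png",cams.grab_frame("top"))
plan([481,136,100],-0.02,10)
E
```

```text
clock: 1.77
eef_pos: [479.7, 160.7, 183.4]
tcp_rot: [-1.57, -0.001, 0.008]
contact_force: [0.4, -0.0, -0.4]
opening: 1.001
from [480.43 162.85 182.7 ] [-1.57 -0.    0.01] F [-0.35  0.04 -0.05] open 0.9985355643685303 t 1.8667
total turn [-0.13  1.74  0.06]
[-0.01  0.17  0.01] [ 0.    0.83 -0.27]
[-0.01  0.17  0.01] [ 0.    0.83 -0.27]
[-0.01  0.17  0.01] [ 0.    0.83 -0.27]
[-0.01  0.17  0.01] [ 0.    0.83 -0.27]
[-0.01  0.17  0.01] [ 0.01  0.83 -0.27]
[-0.01  0.17  0.01] [ 0.01  0.83 -0.27]
[-0.01  0.17  0.01] [ 0.01  0.83 -0.27]
[-0.01  0.17  0.01] [ 0.01  0.83 -0.27]
[-0.01  0.17  0.01] [ 0.01  0.83 -0.27]
[-0.01  0.17  0.01] [ 0.01  0.83 -0.27]
```

View pics/s1.png

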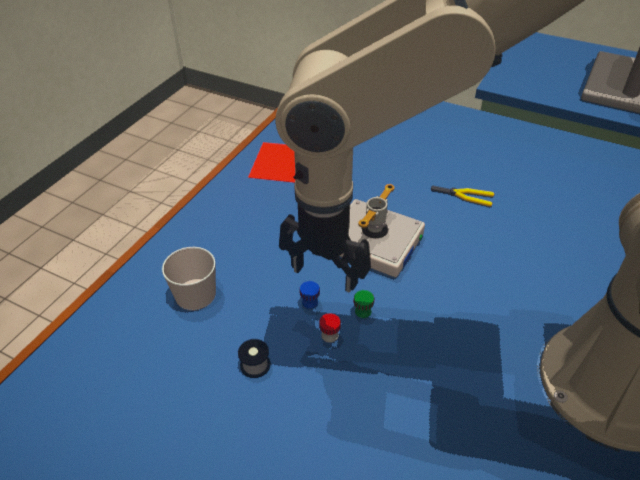

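View pics/t1.png

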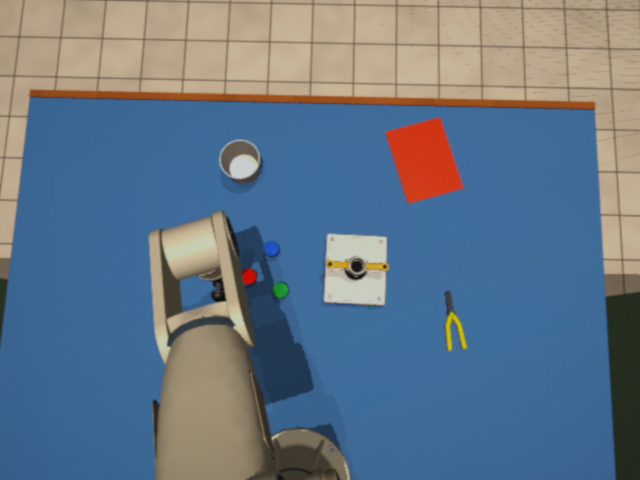

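```bash
python3 - <<'E'
from h import *
i=cv2.imread("pics/s1.png")
for z in (172,185):
  for dx in(-42.5,-57,42.5,57):
    print(z,dx,proj("side",[480.4+dx,162.8,z]))
c=i[200:300,260:390]
cv2.imwrite("pics/s1z.png",cv2.resize(c,(780,600),interpolation=3))
E
```

```text
172 -42.5 [346.06 292.31]
172 -57 [354.28 295.46]
172 42.5 [299.53 274.48]
172 57 [291.87 271.55]
185 -42.5 [346.24 286.94]
185 -57 [354.55 290.09]
185 42.5 [299.27 269.11]
185 57 [291.54 266.18]
```

View pics/s1z.png

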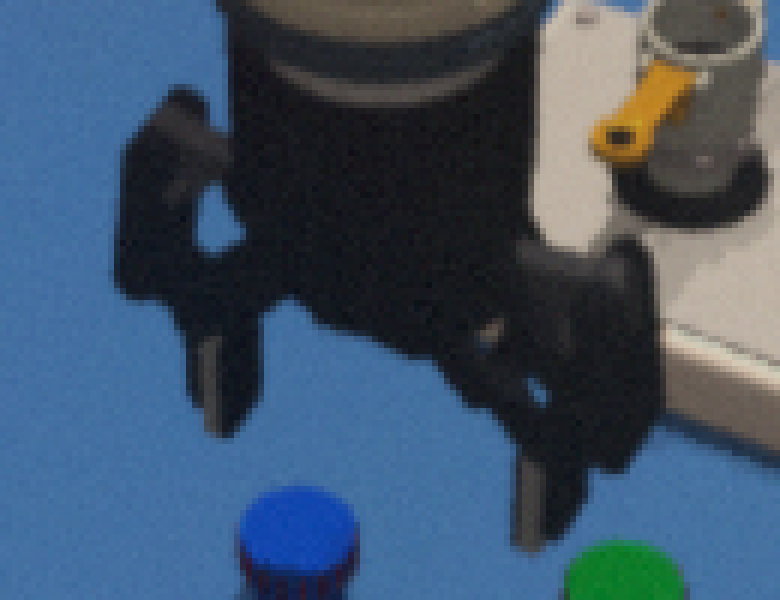

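```bash
python3 -m crank '[[0,0.2,0,0,0,-0.5,1],[0,0.2,0,0,1,-0.6,1],[0,0.2,0,0,2,-0.6,1],[0,0.2,0,0,2,-0.5,1],[0,0.2,0,0,2,-0.4,1],[0,0.2,0,0,2,-0.1,1],[0,0.2,0,0,2,0,1],[0,0.2,0,0,1,0,1],[0,0,0,0,0,0,1],[0,0,0,0,0,0,1]]'; python3 - <<'E'
from h import *
plan([480.5,136,42],-0.02,4)
E
```

```text
clock: 2.7
eef_pos: [476.7, 122.3, 55.5]
tcp_rot: [-1.571, 0.001, -0.032]
contact_force: [0.2, -0.4, 0.4]
opening: 1.004
from [476.71 122.34  55.47] [-1.57  0.   -0.03] F [ 0.23 -0.38  0.44] open 1.0041796228863948 t 2.7
total turn [ 0.01 -0.7  -0.04]
[ 0.   -0.17 -0.01] [0.08 0.34 0.34]
[ 0.   -0.17 -0.01] [0.08 0.34 0.34]
[ 0.   -0.17 -0.01] [0.09 0.34 0.34]
[ 0.   -0.17 -0.01] [0.09 0.34 0.34]
```

```bash
python3 -m crank '[[0,-0.1,0,0.1,0,0.2,1],[0,-0.1,0,0.1,0,0.3,1],[0,-0.1,0,0.1,0,0.3,1],[0,0,0,0,0,0.1,1],[0,0,0,0,0,0,1],[0,0,0,0,0.2,0,1],[0,0,0,0,0.3,0,1],[0,0,0,0,0.2,0,1],[0,0,0,0,0,0,1],[0,0,0,0,0,0,1]]'; python3 - <<'E'
from h import *
plan([480.5,136,42],-0.02,1)
cv2.imwrite("pics/s2.png",cv2.resize(cams.grab_frame("side")[230:360,250:420],(780,596),interpolation=3))
E
```

```text
clock: 3.53
eef_pos: [482.5, 131.4, 51.6]
tcp_rot: [-1.569, -0.006, -0.028]
contact_force: [0.8, 0.1, -0.3]
opening: 1.0
from [482.53 131.35  51.63] [-1.57 -0.01 -0.03] F [ 0.79  0.15 -0.29] open 0.9997142492660425 t 3.5333
total turn [-0.09 -0.46  0.32]
[-0.09 -0.46  0.32] [-0.22  0.96  0.46]
```

View pics/s2.png

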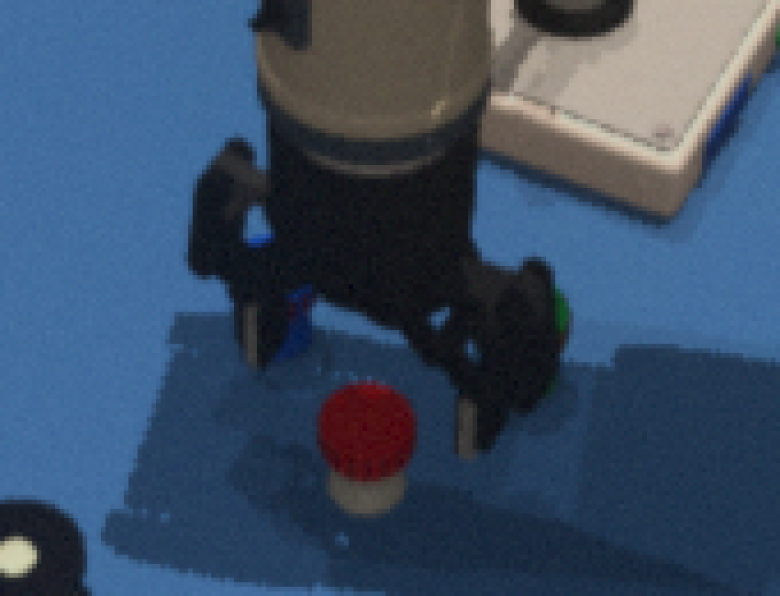

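```bash
python3 -m crank '[[0,-0.2,0.1,-0.1,0.2,0.2,1],[0,-0.2,0.1,-0.1,0.3,0.2,1],[0,0,0.1,0,0.3,0.1,1],[0,0,0,0,0.2,0,1],[0,0,0,0,0,0,1],[0,0,0,0,0,0,1],[0,0,0,0,0,0,0.2],[0,0,0,0,0,0,0.0],[0,0,0,0,0,0,-0.05],[0,0,0,0,0,0,-0.05]]'; python3 - <<'E'
from h import *
plan([480.5,136,42],-0.02,1)
E
```

```text
clock: 4.42
eef_pos: [480.2, 136.9, 40.2]
tcp_rot: [-1.57, 0.001, -0.02]
contact_force: [-0.1, -0.6, -0.1]
opening: 0.479
from [480.16 136.86  40.18] [-1.57  0.   -0.02] F [-0.09 -0.65 -0.07] open 0.4791107249637968 t 4.4167
total turn [-0.07 -0.01 -0.07]
[-0.07 -0.01 -0.07] [ 0.04 -0.18 -0.08]
```

```bash
python3 -m crank '[[0,0,0,0,-0.2,-0.05,-0.05],[0,0,0,0,-0.1,0,-0.05],[0,0,0,0,0,0,-0.1],[0,0,0,0,0,0,-1],[0,0,0,0,0,0,-1],[0,0,0,0,0,0,-1],[0,0,0,0,0,0,-1],[0,0,0,0,0,0,-1],[0,0,0,0,0,0,-1],[0,0,0,0,0,0,-1]]' 60; python3 - <<'E'
from h import *
plan([480.5,136,42],-0.02,1)
cv2.imwrite("pics/s3.png",cv2.resize(cams.grab_frame("side")[230:360,250:420],(780,596),interpolation=3))
E
```

```text
clock: 5.25
eef_pos: [480.5, 136.3, 44.2]
tcp_rot: [-1.569, 0.0, -0.021]
contact_force: [-1.1, -0.9, 1.0]
opening: 0.418
from [480.46 136.28  44.18] [-1.57  0.   -0.02] F [-1.06 -0.86  0.98] open 0.4183914674063197 t 5.25
total turn [-0.09 -0.03 -0.02]
[-0.09 -0.03 -0.02] [ 0.    0.22 -0.03]
```

View pics/s3.png

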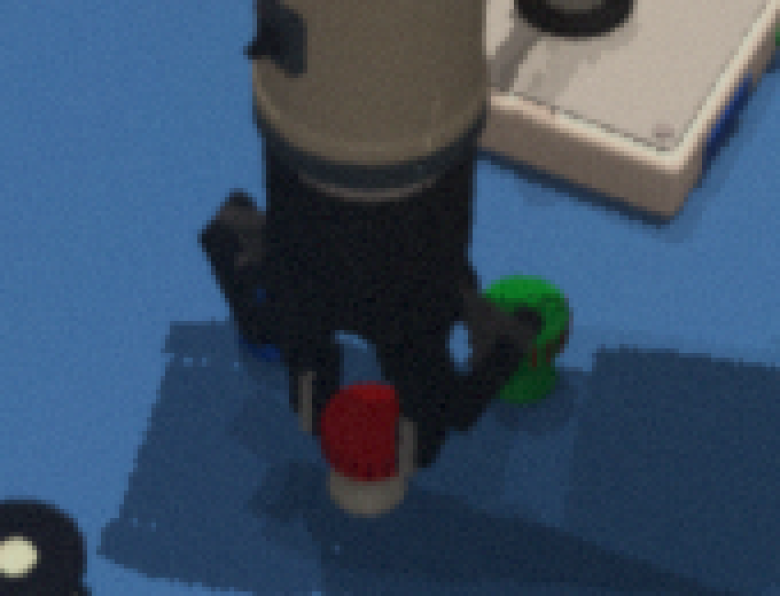

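```bash
python3 -m crank '[[0,0,0,0,-0.5,0,-1],[0,0,0,0,-1,0,-1],[0,0,0,0,-2,0,-1],[0,0,0,0,-3,0,-1],[0,0,0,0,-3,0,-1],[0,0,0,0,-3,0,-1],[0,0,0,0,-1,0,-1],[0,0,0,0,0,0,-1],[0,0,0,0,0,0,-1],[0,0,0,0,0,0,-1]]' 80; python3 - <<'E'
from h import *
plan([507,-80,194],-0.02,8)
cv2.imwrite("pics/s4.png",cv2.resize(cams.grab_frame("side")[190:320,250:420],(780,596),interpolation=3))
E
```

```text
clock: 6.13
eef_pos: [477.9, 135.3, 188.6]
tcp_rot: [-1.57, 0.004, -0.02]
contact_force: [0.5, -0.9, -2.5]
opening: 0.408
from [477.88 135.34 188.61] [-1.57  0.   -0.02] F [ 0.49 -0.92 -2.51] open 0.4078509741486794 t 6.1333
total turn [-0.03 -0.03 -0.2 ]
[-0.   -0.   -0.03] [ 0.42 -0.07 -2.68]
[-0.   -0.   -0.03] [ 0.42 -0.07 -2.68]
[-0.   -0.   -0.03] [ 0.42 -0.07 -2.68]
[-0.   -0.   -0.03] [ 0.42 -0.07 -2.68]
[-0.   -0.   -0.03] [ 0.42 -0.07 -2.68]
[-0.   -0.   -0.03] [ 0.42 -0.07 -2.68]
[-0.   -0.   -0.03] [ 0.42 -0.07 -2.68]
[-0.   -0.   -0.03] [ 0.42 -0.07 -2.68]
```

View pics/s4.png

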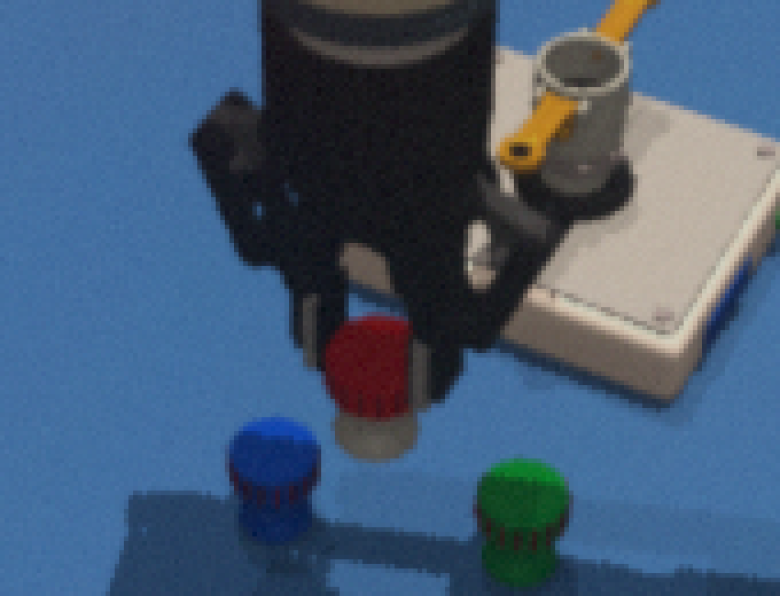

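```bash
python3 -m crank '[[0,0,0,0.1,0,-1,-1],[0,0,0,0.3,0,-2,-1],[0,0,0,0.4,0,-3,-1],[0,0,0,0.5,0,-3.5,-1],[0,0,0,0.5,0,-3.5,-1],[0,0,0,0.5,0,-3.5,-1],[0,0,0,0.4,0,-3,-1],[0,0,0,0.2,0,-2,-1],[0,0,0,0,0,-1,-1],[0,0,0,0,0,0,-1]]'; python3 - <<'E'
from h import *
print(proj("side",[477.9,135.3,144.6]),proj("side",[477.9,135.3,190.6]))
plan([507,-125.5,190],-0.02,4)
E
```

```text
clock: 7.02
eef_pos: [495.3, -105.0, 176.0]
tcp_rot: [-1.572, 0.025, -0.015]
contact_force: [0.4, 0.7, -2.1]
opening: 0.405
[331.32 283.66] [331.45 264.92]
from [ 495.35 -105.05  176.01] [-1.57  0.03 -0.01] F [ 0.43  0.67 -2.1 ] open 0.40458700658323626 t 7.0167
total turn [ 0.05  0.29 -1.43]
[ 0.01  0.07 -0.36] [ 0.29 -0.36 -0.51]
[ 0.01  0.07 -0.36] [ 0.29 -0.35 -0.51]
[ 0.01  0.07 -0.36] [ 0.3  -0.35 -0.51]
[ 0.01  0.07 -0.36] [ 0.3  -0.35 -0.51]
```

```bash
python3 -m crank '[[0,0,-0.5,0.3,-0.3,-0.5,-1],[0,0,-0.5,0.3,-0.3,-0.5,-1],[0,0,-0.3,0.3,-0.3,-0.5,-1],[0,0,0,0.2,-0.2,-0.3,-1],[0,0,0,0,0,0,-1],[0,0,0,0,0,0,-1],[0,0,0,0,0,0,-1],[0,0,0,0,0,0,-1],[0,0,0,0,0,0,-1],[0,0,0,0,0,0,-1]]'; python3 - <<'E'
from h import *
plan([507,-125.5,180],-0.02,1)
i=cams.grab_frame("side")
s=r.sense()["eef_pos"]; print(s)
for dz in(-44,2): print(proj("side",s+[0,0,dz]))
cv2.imwrite("pics/s5.png",i)
cv2.imwrite("pics/s5z.png",cv2.resize(i[130:260,300:470],(780,596),interpolation=3))
cv2.imwrite("pics/t5.png",cams.grab_frame("top"))
E
```

```text
clock: 7.85
eef_pos: [505.5, -122.5, 185.6]
tcp_rot: [-1.57, 0.005, -0.012]
contact_force: [0.0, 0.0, -2.8]
opening: 0.407
from [ 505.54 -122.53  185.6 ] [-1.57  0.   -0.01] F [ 0.03  0.05 -2.85] open 0.40655180747023784 t 7.85
total turn [-0.05  0.43 -0.28]
[-0.05  0.43 -0.28] [ 0.15  0.56 -0.3 ]
[ 505.54 -122.54  185.59]
[377.12 192.72]
[378.51 174.32]
```

View pics/s5z.png

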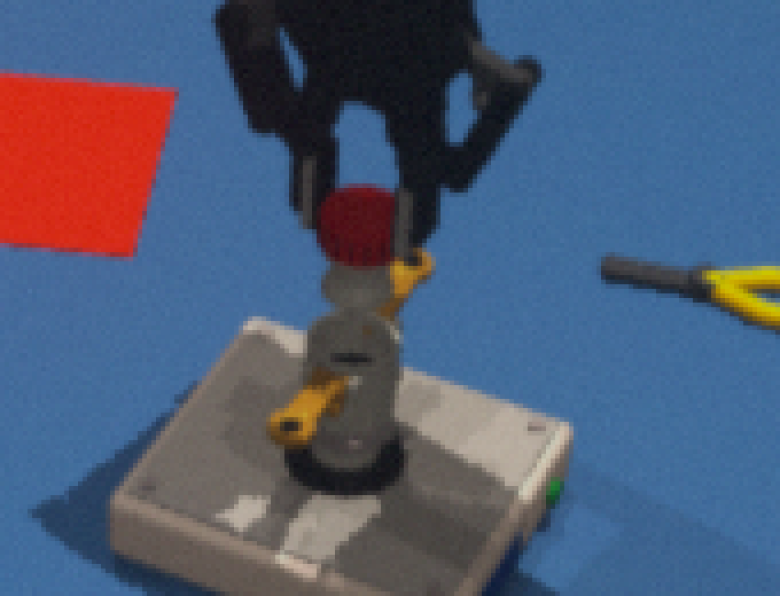

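View pics/t5.png

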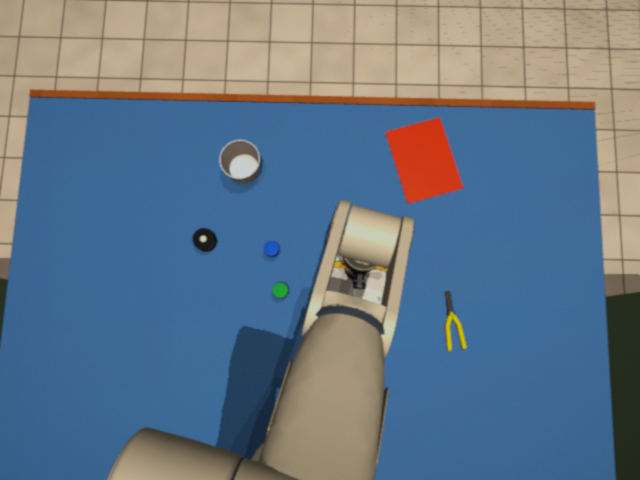

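```bash
cat >> h.py <<'E'
def circ(img,n,c,rad,col,box,sc):
    a=np.linspace(0,2*np.pi,60)
    pts=np.array([(proj(n,np.array(c)+[rad*np.cos(t),rad*np.sin(t),0])-box[:2]+0.5)*sc for t in a])
    cv2.polylines(img,[np.round(pts).astype(int)],True,col,1)
def crop(i,box,sc): 
    x,y,w,h=box; return cv2.resize(i[y:y+h,x:x+w],None,fx=sc,fy=sc,interpolation=3)
def plugov(img,n,p,box,sc,col=(0,255,255)):
    p=np.array(p)
    for z,rd in((46,19),(30,19),(4,16),(0,12)): circ(img,n,p+[0,0,z],rd,col,box,sc)
E
python3 - <<'E'
from h import *
i=cv2.imread("pics/s5.png"); box=(340,150,80,90); sc=6
a=crop(i,box,sc); b=a.copy()
plugov(b,"side",[505.5,-122.5,141.6],box,sc)
for rz in(112,):
  circ(b,"side",[507,-125.5,rz],21,(0,255,0),box,sc);circ(b,"side",[507,-125.5,rz],17.5,(0,255,0),box,sc)
cv2.imwrite("pics/o5.png",cv2.resize(np.hstack([a,b]),(800,450)))
E
```

```text
(no output)
```

View pics/o5.png

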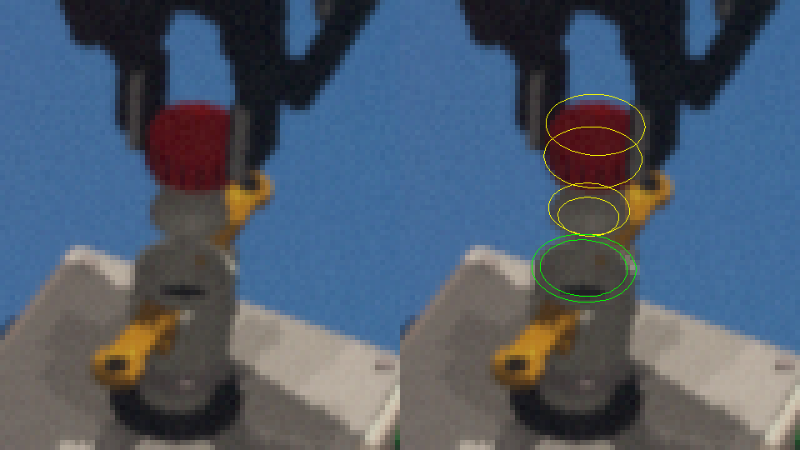

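```bash
python3 -m crank '[[0,0.1,0,0.1,0.3,-0.2,-1],[0,0.1,0,0.1,0.5,-0.2,-1],[0,0.1,0,0.1,0.5,-0.1,-1],[0,0.1,0,0,0.5,0,-1],[0,0,0,0,0.3,0,-1],[0,0,0,0,0,0,-1],[0,0,0,0,0,0,-1],[0,0,0,0,0,0,-1],[0,0,0,0,0,0,-1],[0,0,0,0,0,0,-1]]'; python3 - <<'E'
from h import *
i=cams.grab_frame("side")
plan([507,-125.5,158],-0.02,1)
s=r.sense()["eef_pos"]
box=(340,150,80,90); sc=6
a=crop(i,box,sc); b=a.copy()
plugov(b,"side",s-[0,0,44],box,sc)
circ(b,"side",[507,-125.5,112],21,(0,255,0),box,sc);circ(b,"side",[507,-125.5,112],17.5,(0,255,0),box,sc)
cv2.imwrite("pics/o6.png",cv2.resize(np.hstack([a,b]),(800,450)))
E
```

```text
clock: 8.78
eef_pos: [508.2, -128.2, 161.3]
tcp_rot: [-1.57, 0.007, -0.021]
contact_force: [0.3, -0.1, -1.9]
opening: 0.41
from [ 508.18 -128.15  161.38] [-1.57  0.01 -0.02] F [ 0.97  0.11 -2.02] open 0.40629295327082654 t 8.8333
total turn [-0.06 -0.03 -0.37]
[-0.06 -0.03 -0.37] [-0.12  0.34  0.26]
```

View pics/o6.png

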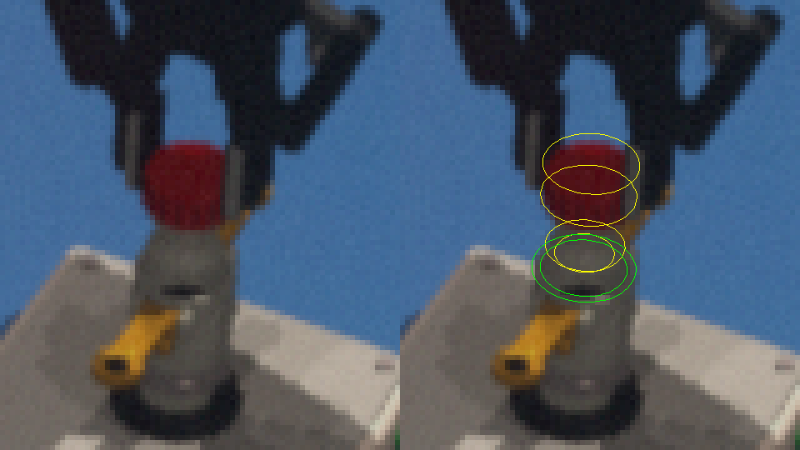

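```bash
python3 -m crank '[[0,0,-0.1,-0.1,0,0.2,-1],[0,0,-0.1,-0.1,0,0.15,-1],[0,0,-0.1,0,0,0.1,-1],[0,0,0,0,0.2,0,-1],[0,0,0,0,0.3,0,-1],[0,0,0,0,0.3,0,-1],[0,0,0,0,0.2,0,-1],[0,0,0,0,0,0,-1],[0,0,0,0,0,0,-1],[0,0,0,0,0,0,-1]]'; python3 - <<'E'
from h import *
i=cams.grab_frame("side")
plan([507,-125.5,158],-0.02,1)
s=r.sense()["eef_pos"]
box=(340,150,80,90); sc=6
a=crop(i,box,sc); b=a.copy()
plugov(b,"side",s-[0,0,44],box,sc)
circ(b,"side",[507,-125.5,112],21,(0,255,0),box,sc);circ(b,"side",[507,-125.5,112],17.5,(0,255,0),box,sc)
cv2.imwrite("pics/o7.png",cv2.resize(np.hstack([a,b]),(800,450)))
E
```

```text
clock: 9.67
eef_pos: [507.0, -123.9, 152.1]
tcp_rot: [-1.572, -0.002, -0.02]
contact_force: [-0.7, -1.8, 0.4]
opening: 0.407
from [ 506.98 -123.93  152.16] [-1.57 -0.   -0.02] F [-1.21  0.13  1.41] open 0.40777258593664384 t 9.7167
total turn [0.04 0.01 0.12]
[0.04 0.01 0.12] [ 0.01 -0.58 -0.16]
```

View pics/o7.png

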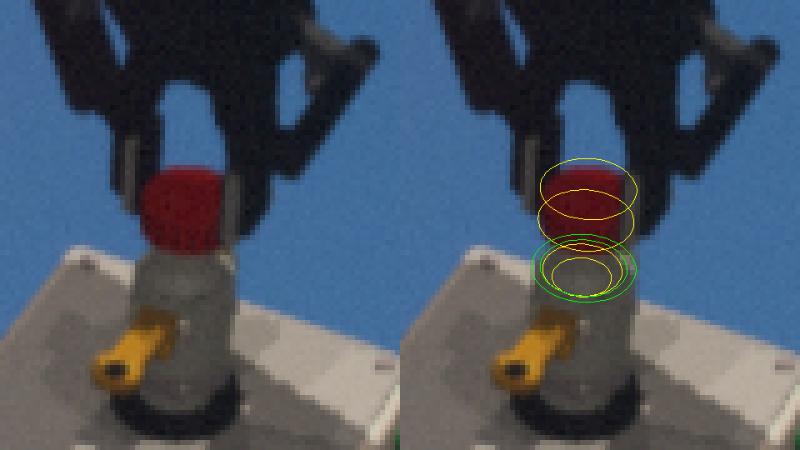

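```bash
python3 -m crank '[[0,0,0,0,0,-0.1,-1],[0,0,0,0,0,-0.1,-1],[0,0,0,0,0,-0.1,-1],[0,0,0,0,0.1,-0.05,-1],[0,0,0,0,0.2,0,-1],[0,0,0,0,0.2,0,-1],[0,0,0,0,0.2,0,-1],[0,0,0,0,0.1,0,-1],[0,0,0,0,0,0,-1],[0,0,0,0,0,0,-1]]'; python3 -m crank '[[0,0,0,0,0.1,0,-1],[0,0,0,0,0.2,0,-1],[0,0,0,0,0.2,0,-1],[0,0,0,0,0.2,0,-1],[0,0,0,0,0.2,0,-1],[0,0,0,0,0.2,0,-1],[0,0,0,0,0.2,0,-1],[0,0,0,0,0,0,-1],[0,0,0,0,0,0,-1],[0,0,0,0,0,0,-1]]'
```

```text
clock: 10.55
eef_pos: [506.4, -126.7, 142.1]
tcp_rot: [-1.569, -0.001, -0.02]
contact_force: [0.7, 0.7, -1.6]
opening: 0.409
clock: 11.38
eef_pos: [506.6, -126.7, 129.4]
tcp_rot: [-1.57, -0.001, -0.02]
contact_force: [-0.3, 2.1, 1.2]
opening: 0.406
```

```bash
python3 - <<'E'
from h import *
i=cams.grab_frame("side")
plan([507,-125.5,129],-0.02,1)
s=r.sense()["eef_pos"]
box=(340,150,80,90); sc=6
a=crop(i,box,sc); b=a.copy()
plugov(b,"side",s-[0,0,44],box,sc)
circ(b,"side",[507,-125.5,112],21,(0,255,0),box,sc);circ(b,"side",[507,-125.5,112],17.5,(0,255,0),box,sc)
cv2.imwrite("pics/o8.png",cv2.resize(np.hstack([a,b]),(800,450)))
E
```

```text
from [ 506.6  -126.71  129.38] [-1.57 -0.   -0.02] F [-1.33  0.98  0.7 ] open 0.40759481096284195 t 11.4333
total turn [-0.07 -0.02  0.05]
[-0.07 -0.02  0.05] [0.04 0.04 0.12]
```

View pics/o8.png

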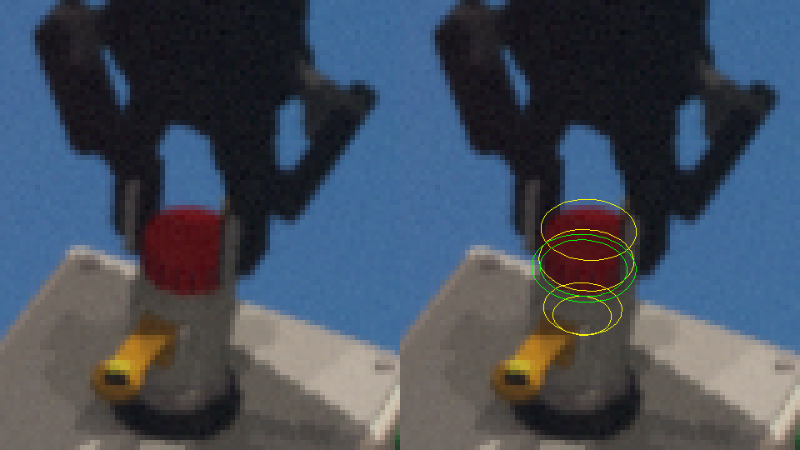

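```bash
python3 -m crank '[[0,0,0,0,0,0,0.1],[0,0,0,0,0,0,0.3],[0,0,0,0,0,0,0.3],[0,0,0,0,-0.3,0,0.3],[0,0,0,0,-0.8,0,0.3],[0,0,0,0,-0.8,0,0.3],[0,0,0,0,-0.3,0,0.3],[0,0,0,0,0,0,-1],[0,0,0,0,0,0,-1],[0,0,0,0,0,0,-1]]'; python3 -m crank '[[0,0,0,0.05,0,0,-1],[0,0,0,0,0,0,-1],[0,0,0,0,0,0,-1],[0,0,0,0,0,0,-1],[0,0,0,0,0,0,-1],[0,0,0,0,0,0,-1],[0,0,0,0,0,0,-1],[0,0,0,0,0.1,0.05,-1],[0,0,0,0,0.1,0.05,-1],[0,0,0,0,0,0,-1]]';python3 - <<'E'
from h import *
i=cams.grab_frame("side")
plan([507,-125.5,142],-0.02,1)
s=r.sense()["eef_pos"]
box=(340,150,80,90); sc=6
a=crop(i,box,sc); b=a.copy()
plugov(b,"side",[507,-125.5,85],box,sc)
circ(b,"side",[507,-125.5,112],21,(0,255,0),box,sc);circ(b,"side",[507,-125.5,112],17.5,(0,255,0),box,sc)
cv2.imwrite("pics/o9.png",cv2.resize(np.hstack([a,b]),(800,450)))
E
```

```text
clock: 12.27
eef_pos: [508.0, -127.6, 155.1]
tcp_rot: [-1.571, -0.005, -0.02]
contact_force: [0.1, 0.0, -0.0]
opening: 0.23
clock: 13.1
eef_pos: [508.0, -126.4, 151.9]
tcp_rot: [-1.571, -0.003, -0.02]
contact_force: [-0.2, 0.9, 0.1]
opening: 0.001
from [ 507.96 -126.41  151.92] [-1.57 -0.   -0.02] F [-0.43 -0.16 -0.35] open -0.003103951234739867 t 13.15
total turn [0.01 0.   0.17]
[0.01 0.   0.17] [-0.1   0.99  0.09]
```

View pics/o9.png

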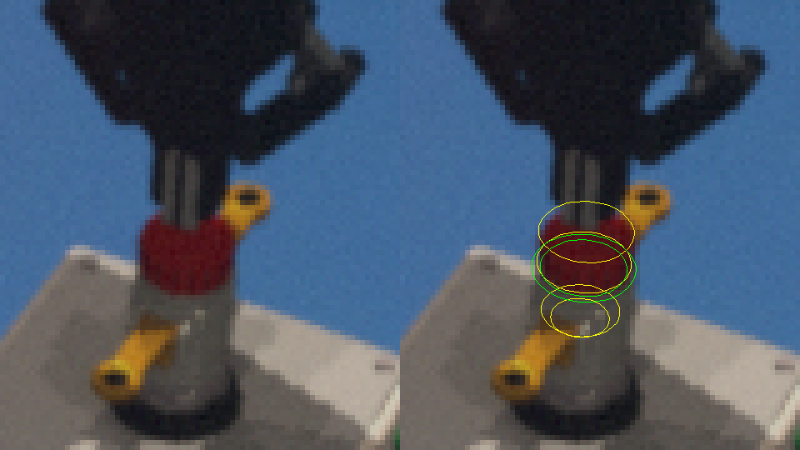

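```bash
python3 -m crank '[[0,0,0,-0.05,0.2,0.05,-1],[0,0,0,0,0.2,0,-1],[0,0,0,0,0.2,0,-1],[0,0,0,0,0.1,0,-1],[0,0,0,0,0.1,0,-1],[0,0,0,0,0.1,0,-1],[0,0,0,0,0.1,0,-1],[0,0,0,0,0.1,0,-1],[0,0,0,0,0.1,0,-1],[0,0,0,0,0.1,0,-1]]'
```

```text
clock: 13.98
eef_pos: [508.0, -125.9, 139.4]
tcp_rot: [-1.571, -0.004, -0.02]
contact_force: [-2.5, 1.0, 7.3]
opening: -0.002
```

```bash
python3 -m crank '[[0,0,0,0,0.1,0,-1],[0,0,0,0,0.1,0,-1],[0,0,0,0,0.1,0,-1],[0,0,0,0,0.1,0,-1],[0,0,0,0,0.1,0,-1],[0,0,0,0,0.1,0,-1],[0,0,0,0,0.1,0,-1],[0,0,0,0,0.1,0,-1],[0,0,0,0,0.1,0,-1],[0,0,0,0,0.1,0,-1]]'
```

```text
clock: 14.82
eef_pos: [508.1, -125.8, 136.9]
tcp_rot: [-1.571, -0.005, -0.02]
contact_force: [-4.1, 1.2, 13.1]
opening: -0.0
```

```bash
python3 -m crank '[[0,0,0,0,0.15,0,-1],[0,0,0,0,0.15,0,-1],[0,0,0,0,0.15,0,-1],[0,0,0,0,0.15,0,-1],[0,0,0,0,0.15,0,-1],[0,0,0,0,0.15,0,-1],[0,0,0,0,0.15,0,-1],[0,0,0,0,0.15,0,-1],[0,0,0,0,0.15,0,-1],[0,0,0,0,0.15,0,-1]]'
```

```text
clock: 15.65
eef_pos: [508.2, -125.8, 134.8]
tcp_rot: [-1.571, -0.006, -0.02]
contact_force: [-6.2, 2.4, 20.0]
opening: 0.001
```

```bash
python3 -m crank '[[0,0,0,0,0.2,0,-1],[0,0,0,0,0.2,0,-1],[0,0,0,0,0.2,0,-1],[0,0,0,0,0.2,0,-1],[0,0,0,0,0.2,0,-1],[0,0,0,0,0.2,0,-1],[0,0,0,0,0.2,0,-1],[0,0,0,0,0.2,0,-1],[0,0,0,0,0.2,0,-1],[0,0,0,0,0.2,0,-1]]'; python3 -m crank '[[0,0,0,0,0.25,0,-1],[0,0,0,0,0.25,0,-1],[0,0,0,0,0.25,0,-1],[0,0,0,0,0.25,0,-1],[0,0,0,0,0.25,0,-1],[0,0,0,0,0.25,0,-1],[0,0,0,0,0.25,0,-1],[0,0,0,0,0.25,0,-1],[0,0,0,0,0.25,0,-1],[0,0,0,0,0.25,0,-1]]'
```

```text
clock: 16.48
eef_pos: [508.4, -125.8, 134.7]
tcp_rot: [-1.571, -0.008, -0.021]
contact_force: [-9.2, 2.4, 25.8]
opening: -0.001
clock: 17.32
eef_pos: [508.5, -125.8, 134.7]
tcp_rot: [-1.572, -0.011, -0.021]
contact_force: [-9.8, 3.0, 32.4]
opening: -0.003
```

```bash
python3 -m crank '[[0,0,0,0,0.28,0,-1],[0,0,0,0,0.28,0,-1],[0,0,0,0,0.28,0,-1],[0,0,0,0,0.28,0,-1],[0,0,0,0,0.1,0,-1],[0,0,0,0,0,0,-1],[0,0,0,0,-0.2,0,-1],[0,0,0,0,-0.6,0,-1],[0,0,0,0,-1,0,-1],[0,0,0,0,-1,0,-1]]'; python3 -m crank '[[0,0,0,0,-2,0,0],[0,0,0,0,-2,0,1],[0,0,0,0,-2,0,1],[0,-3,0,0,-2,0,1],[0,-6,0,0,-1,0,1],[0,-7,0,0,0,0,1],[0,-7,0,0,0,0,1],[0,-7,0,0,0,0,1],[0,-7,0,0,0,0,1],[0,-7,0,0,0,0,1]]'; python3 - <<'E'
from h import *
i=cams.grab_frame("side")
plan([507,-125.5,220],np.pi/2-0.02,7)
box=(335,150,90,90); sc=6
a=crop(i,box,sc); b=a.copy()
plugov(b,"side",[507,-125.5,79],box,sc)
circ(b,"side",[507,-125.5,106],21,(0,255,0),box,sc);circ(b,"side",[507,-125.5,106],17.5,(0,255,0),box,sc)
cv2.imwrite("pics/o10.png",cv2.resize(np.hstack([a,b]),(800,400)))
E
```

```text
clock: 18.15
eef_pos: [507.0, -125.5, 164.0]
tcp_rot: [-1.571, -0.009, -0.021]
contact_force: [0.6, -0.8, 0.4]
opening: 0.001
clock: 18.98
eef_pos: [508.2, -125.8, 271.2]
tcp_rot: [-1.587, -0.012, 0.765]
contact_force: [-0.3, 0.1, 0.0]
opening: 1.001
from [ 508.29 -125.89  271.31] [-1.59 -0.01  0.77] F [-1.14 -0.67  1.  ] open 1.0006527136141419 t 19.0333
total turn [  1.16 -44.48   0.28]
[ 0.17 -6.35  0.04] [-0.02  0.73  0.03]
[ 0.17 -6.35  0.04] [-0.01  0.73  0.03]
[ 0.17 -6.35  0.04] [-0.01  0.73  0.03]
[ 0.17 -6.35  0.04] [-0.01  0.73  0.03]
[ 0.17 -6.35  0.04] [-0.    0.73  0.03]
[ 0.17 -6.35  0.04] [-0.    0.73  0.02]
[ 0.17 -6.35  0.04] [0.   0.73 0.02]
```

View pics/o10.png

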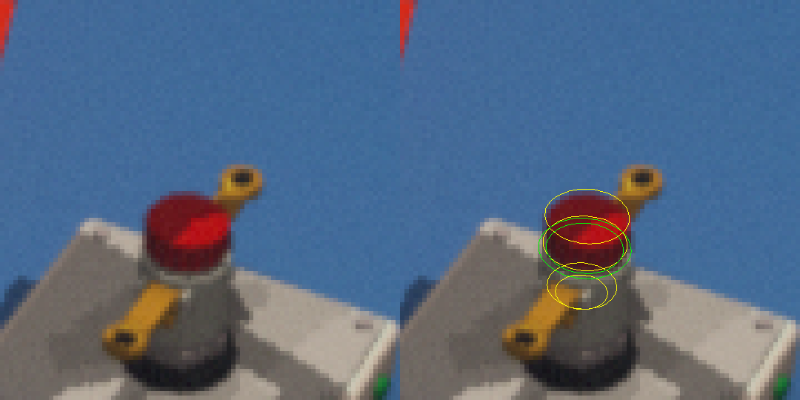

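```bash
python3 -m crank '[[0.2,-6,0,0,1,0,1],[0.2,-7,0,0,2,0,1],[0.2,-7,0,0,2,0,1],[0.2,-7,0,0,2,0,1],[0.2,-6,0,0,2,0,1],[0.2,-4,0,0,1,0,1],[0,0,0,0,0.5,0,1],[0,0,0,0,0,0,1],[0,0,0,0,0,0,1],[0,0,0,0,0,0,1]]'; python3 - <<'E'
from h import *
i=cams.grab_frame("side")
plan([507,-126,130],np.pi/2-0.02,1)
cv2.imwrite("pics/s11.png",crop(i,(310,110,160,130),5))
E
```

```text
clock: 19.87
eef_pos: [513.0, -126.5, 170.6]
tcp_rot: [-1.58, -0.005, 1.42]
contact_force: [0.4, 1.1, -0.4]
opening: 1.002
from [ 513.2  -126.53  170.87] [-1.58 -0.01  1.42] F [ 0.15 -0.18 -0.27] open 1.000844726972321 t 19.9167
total turn [ 0.61 -7.49  0.25]
[ 0.61 -7.49  0.25] [-0.06  4.08  0.66]
```

View pics/s11.png

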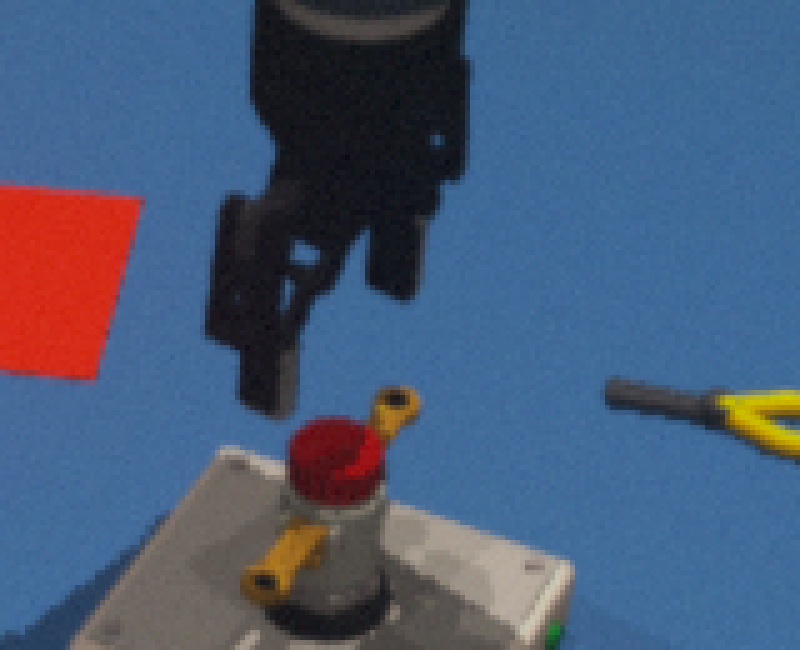

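```bash
python3 -m crank '[[0.3,-2.5,0.1,-0.03,0,0.3,1],[0.3,-2.5,0.1,-0.03,0,0.25,1],[0,-1.5,0,0,0.3,0,1],[0,0,0,0,0.6,0,1],[0,0,0,0,0.8,0,1],[0,0,0,0,0.8,0,1],[0,0,0,0,0.6,0,1],[0,0,0,0,0.2,0,1],[0,0,0,0,0,0,1],[0,0,0,0,0,0,1]]'; python3 - <<'E'
from h import *
i=cams.grab_frame("side")
plan([507,-126,110],np.pi/2-0.02,1)
cv2.imwrite("pics/s12.png",crop(i,(310,110,160,130),5))
cv2.imwrite("pics/t12.png",crop(cams.grab_frame("top"),(290,200,130,130),4.6))
E
```

```text
clock: 20.75
eef_pos: [510.3, -127.1, 139.5]
tcp_rot: [-1.578, 0.001, 1.526]
contact_force: [-0.0, 1.1, 0.9]
opening: 1.002
from [ 510.31 -127.08  139.58] [-1.58  0.    1.53] F [-0.5  -0.06 -0.14] open 1.003680937762741 t 20.8
total turn [ 0.43 -1.44 -0.04]
[ 0.43 -1.44 -0.04] [0.09 2.96 0.36]
```

View pics/s12.png

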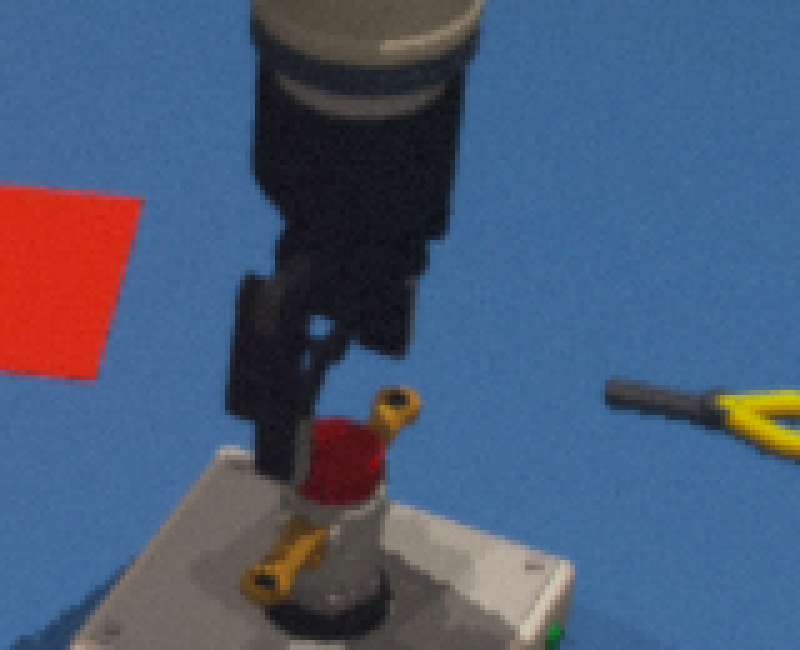

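View pics/t12.png

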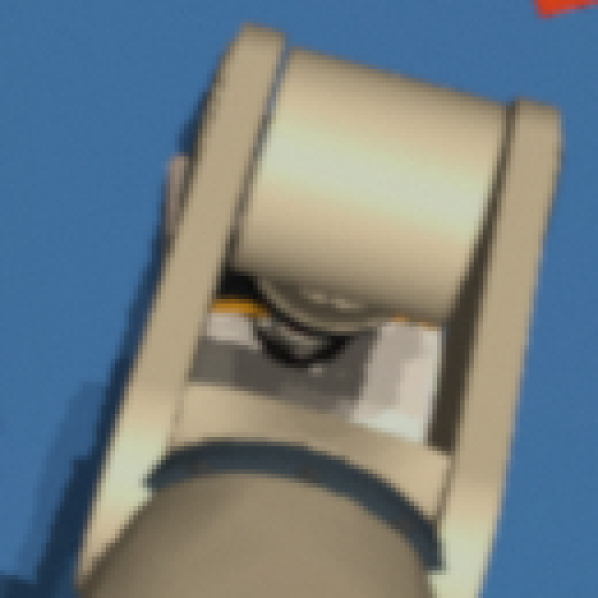

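```bash
python3 -m crank '[[0.2,-0.7,0,0.05,0,0.2,1],[0.2,-0.7,0,0.05,0,0.2,1],[0,0,0,0,0.2,0.05,1],[0,0,0,0,0.4,0,1],[0,0,0,0,0.5,0,1],[0,0,0,0,0.5,0,1],[0,0,0,0,0.4,0,1],[0,0,0,0,0.2,0,1],[0,0,0,0,0,0,1],[0,0,0,0,0,0,1]]'; python3 - <<'E'
from h import *
i=cams.grab_frame("side")
plan([507,-126,110],np.pi/2-0.02,1)
cv2.imwrite("pics/s13.png",crop(i,(330,140,110,90),7))
E
```

```text
clock: 21.68
eef_pos: [505.9, -125.9, 115.8]
tcp_rot: [-1.572, 0.001, 1.553]
contact_force: [0.3, 0.0, -0.1]
opening: 0.996
from [ 505.83 -125.92  115.88] [-1.57  0.    1.55] F [ 0.01  0.51 -0.22] open 1.000883763700936 t 21.7333
total turn [ 0.07  0.11 -0.05]
[ 0.07  0.11 -0.05] [-0.01  0.59 -0.12]
```

View pics/s13.png

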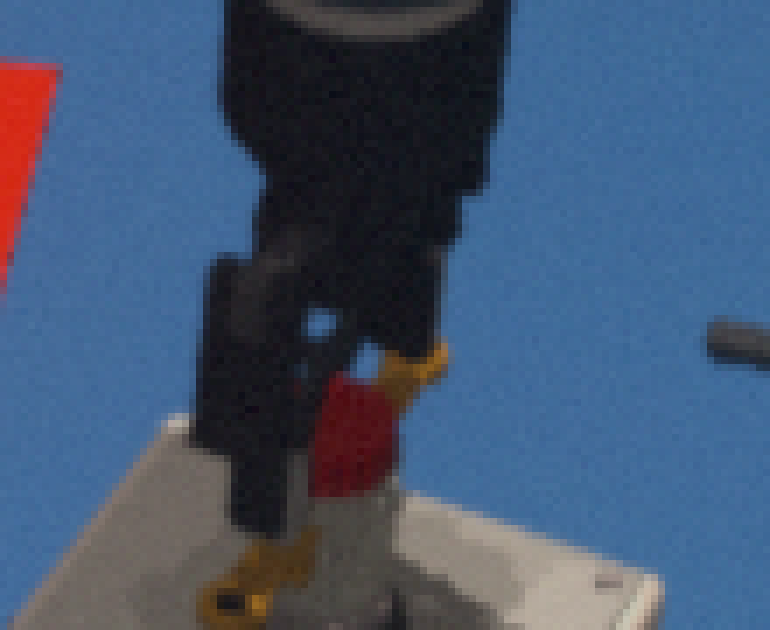

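```bash
python3 -m crank '[[0,0,0,0,0.1,-0.05,1],[0,0,0,0,0.2,-0.05,1],[0,0,0,0,0.2,0,1],[0,0,0,0,0.2,0,1],[0,0,0,0,0.2,0,1],[0,0,0,0,0.2,0,1],[0,0,0,0,0.2,0,1],[0,0,0,0,0.2,0,1],[0,0,0,0,0.2,0,1],[0,0,0,0,0.2,0,1]]'; python3 - <<'E'
from h import *
i=cams.grab_frame("side")
plan([507,-126,100],np.pi/2-0.02,1)
cv2.imwrite("pics/s14.png",crop(i,(330,140,110,90),7))
E
```

```text
clock: 22.57
eef_pos: [508.1, -126.2, 96.9]
tcp_rot: [-1.574, 0.001, 1.553]
contact_force: [-2.3, 1.1, 7.9]
opening: 1.001
from [ 508.08 -126.18   96.58] [-1.57  0.    1.55] F [-0.8   0.96  4.76] open 1.0006756168039999 t 22.6167
total turn [ 0.2   0.1  -0.08]
[ 0.2   0.1  -0.08] [ 0.02 -0.34  0.11]
```

View pics/s14.png

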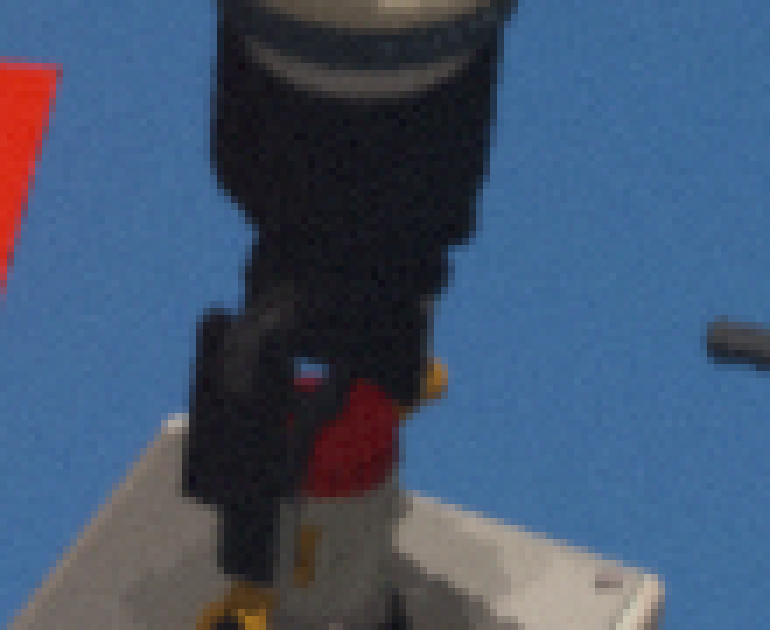

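```bash
python3 -m crank '[[0,0,0,0,0.2,0.05,1],[0,0,0,0,0.2,0.05,1],[0,0,0,0,0.2,0,1],[0,0,0,0,0.2,0,1],[0,0,0,0,0.2,0,1],[0,0,0,0,0.2,0,1],[0,0,0,0,0.2,0,1],[0,0,0,0,0.2,0,1],[0,0,0,0,0.2,0,1],[0,0,0,0,0.2,0,1]]'; python3 - <<'E'
from h import *
i=cams.grab_frame("side")
plan([507,-126,80],np.pi/2-0.02,1)
cv2.imwrite("pics/s15.png",crop(i,(330,140,110,90),7))
E
```

```text
clock: 23.45
eef_pos: [509.8, -126.9, 79.7]
tcp_rot: [-1.58, 0.003, 1.553]
contact_force: [-1.1, 1.0, 6.3]
opening: 1.001
from [ 509.8  -126.85   79.38] [-1.58  0.    1.55] F [0.37 0.28 3.6 ] open 1.0051878701168393 t 23.5
total turn [ 0.52  0.11 -0.15]
[ 0.52  0.11 -0.15] [ 0.08 -0.06  0.28]
```

View pics/s15.png

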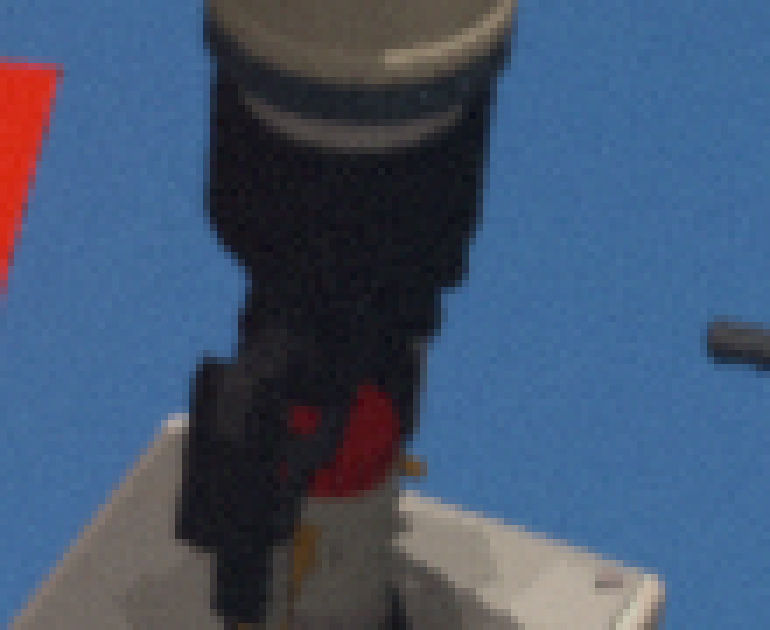

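```bash
python3 -m crank '[[0.2,0,0,0.05,0.05,0.1,1],[0.2,0,0,0.05,0.1,0.1,1],[0.1,0,0,0,0.1,0.1,1],[0,0,0,0,0.15,0.05,1],[0,0,0,0,0.15,0,1],[0,0,0,0,0.15,0,1],[0,0,0,0,0.1,0,1],[0,0,0,0,0.05,0,1],[0,0,0,0,0,0,1],[0,0,0,0,0,0,1]]'; python3 - <<'E'
from h import *
i=cams.grab_frame("side")
plan([507,-126,70],np.pi/2-0.02,1)
cv2.imwrite("pics/s16.png",crop(i,(330,160,110,90),7))
E
```

```text
clock: 24.33
eef_pos: [509.2, -126.4, 72.5]
tcp_rot: [-1.576, 0.004, 1.553]
contact_force: [0.9, -0.1, 3.9]
opening: 0.999
from [ 509.15 -126.45   72.49] [-1.58  0.    1.55] F [ 1.26 -0.77  4.34] open 1.000535201970867 t 24.3833
total turn [ 0.32  0.12 -0.25]
[ 0.32  0.12 -0.25] [0.04 0.25 0.22]
```

View pics/s16.png

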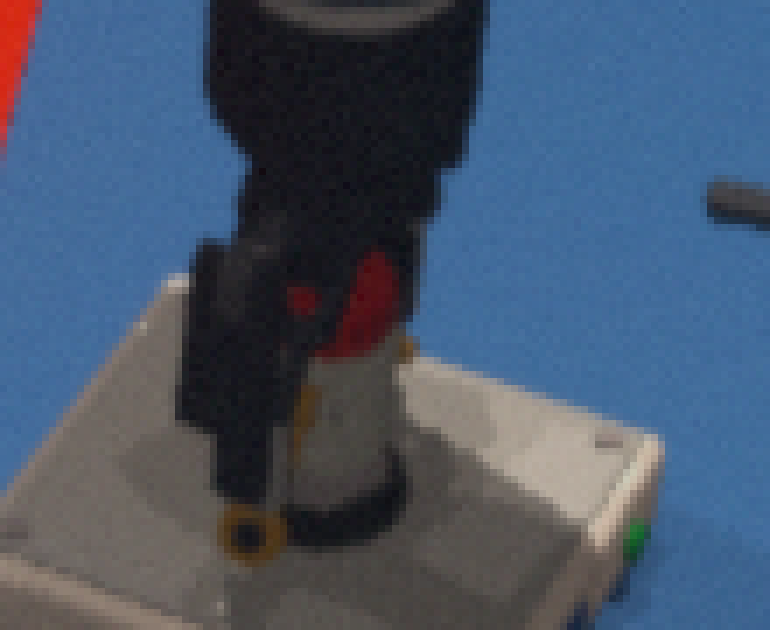

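```bash
python3 -m crank '[[0,0,0,0,0,0.1,0.9],[0,0,0,0,0,0.1,0.85],[0,0,0,0,0,0,0.8],[0,0,0,0,0,0,0.75],[0,0,0,0,0,0,0.7],[0,0,0,0,0,0,0.65],[0,0,0,0,0,0,0.6],[0,0,0,0,0,0,0.55],[0,0,0,0,0,0,0.5],[0,0,0,0,0,0,0.5]]' 30; python3 - <<'E'
from h import *
i=cams.grab_frame("side")
plan([507,-126,70],np.pi/2-0.02,1)
cv2.imwrite("pics/s17.png",crop(i,(330,160,110,90),7))
E
```

```text
clock: 25.22
eef_pos: [506.9, -126.3, 72.0]
tcp_rot: [-1.576, 0.004, 1.553]
contact_force: [1.4, -1.1, 1.4]
opening: 0.751
from [ 506.82 -126.28   71.95] [-1.58  0.    1.55] F [1.32 0.63 1.4 ] open 0.7515806600192525 t 25.2667
total turn [ 0.3   0.11 -0.24]
[ 0.3   0.11 -0.24] [ 0.03  0.2  -0.02]
```

View pics/s17.png

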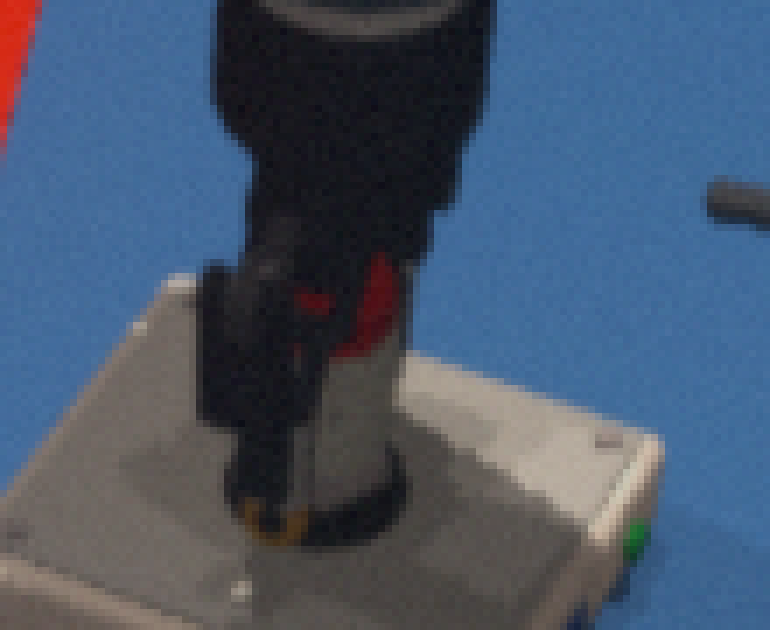

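```bash
python3 -m crank '[[0,0,0,0,0,0,0.45],[0,0,0,0,0,0,0.4],[0,0,0,0,0,0,0.35],[0,0,0,0,0,0,0.3],[0,0,0,0,0,0,0.25],[0,0,0,0,0,0,0.2],[0,0,0,0,0,0,0.2],[0,0,0,0,0,0,0.2],[0,0,0,0,0,0,0.2],[0,0,0,0,0,0,0.2]]' 30; python3 - <<'E'
from h import *
i=cams.grab_frame("side")
plan([507,-126,70],np.pi/2-0.02,1)
cv2.imwrite("pics/s18.png",crop(i,(330,160,110,90),7))
E
```

```text
clock: 26.1
eef_pos: [506.5, -125.8, 72.1]
tcp_rot: [-1.575, 0.003, 1.552]
contact_force: [1.4, -0.3, 2.8]
opening: 0.672
from [ 506.58 -125.81   72.11] [-1.58  0.    1.55] F [0.17 0.47 3.3 ] open 0.6731561691983877 t 26.15
total turn [ 0.27  0.08 -0.18]
[ 0.27  0.08 -0.18] [-0.02  0.21 -0.04]
```

View pics/s18.png

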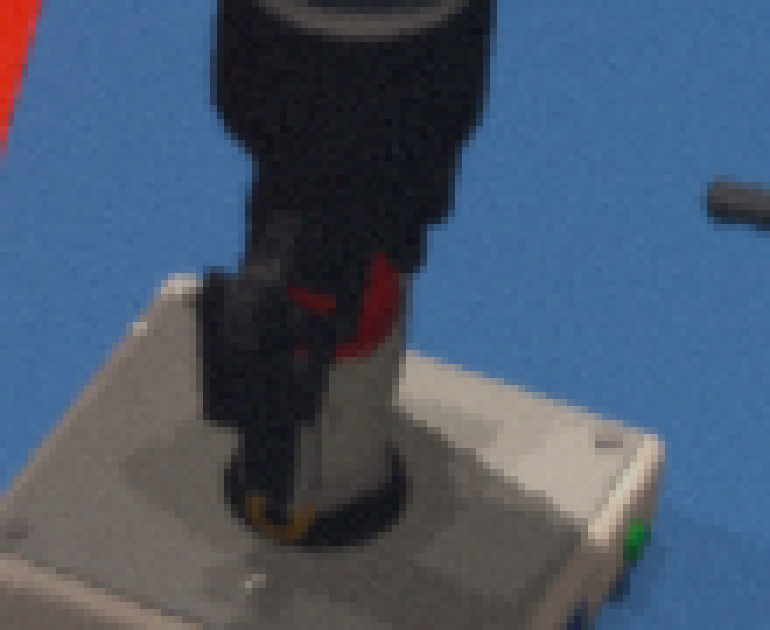

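```bash
python3 -m crank '[[0,0,0,0,0,0,0.2],[0,0,0,0,0,0,0.2],[0,0,0,0,0,0,0.2],[0,0,0,0,0,0,0.2],[0,0,0,0,0,0,0.2],[0,0,0,0,0,0,0.2],[0,0,0,0,0,0,0.2],[0,0,0,0,0,0,0.2],[0,0,0,0,0,0,0.2],[0,0,0,0,0,0,0.2]]' 42
```

```text
clock: 26.98
eef_pos: [506.6, -125.8, 72.2]
tcp_rot: [-1.575, 0.003, 1.552]
contact_force: [0.8, -0.1, 3.7]
opening: 0.671
```

```bash
python3 -m crank '[[0,0,0,0,0,0,0.5],[0,0,0,0,0,0,0.8],[0,0,0,0,0,0,1],[0,0,0,0,0,0,1],[0,0,0,0,0,0,1],[0,0,0,0,-0.5,0,1],[0,0,0,0,-1,0,1],[0,0,0,0,-2,0,1],[0,0,0,0,-3,0,1],[0,0,0,0,-3,0,1]]'; python3 -m crank '[[0,0,0,0,-3,0,1],[0,0,0,0,-2,3.5,1],[0,0,0,0,0,4,1],[0,0,0,0,0,4,1],[0,0,0,0,0,3,1],[0,0,0,0,0,2,1],[0,0,0,0,0,0,1],[0,0,0,0,0,0,1],[0,0,0,0,0,0,1],[0,0,0,0,0,0,1]]'; python3 - <<'E'
from h import *
i=cams.grab_frame("side");t=cams.grab_frame("top")
print(r.sense()["eef_pos"])
cv2.imwrite("pics/s19.png",crop(i,(330,160,110,90),7))
cv2.imwrite("pics/t19.png",t);cv2.imwrite("pics/t19z.png",crop(t,(310,220,90,90),6))
E
```

```text
clock: 27.82
eef_pos: [499.7, -124.0, 165.1]
tcp_rot: [-1.558, -0.0, 1.552]
contact_force: [1.0, 0.6, -0.3]
opening: 0.999
clock: 28.65
eef_pos: [334.7, -121.7, 232.9]
tcp_rot: [-1.582, 0.007, 1.553]
contact_force: [-0.0, -0.3, 0.6]
opening: 0.997
[ 334.8  -121.64  232.61]
```

View pics/s19.png

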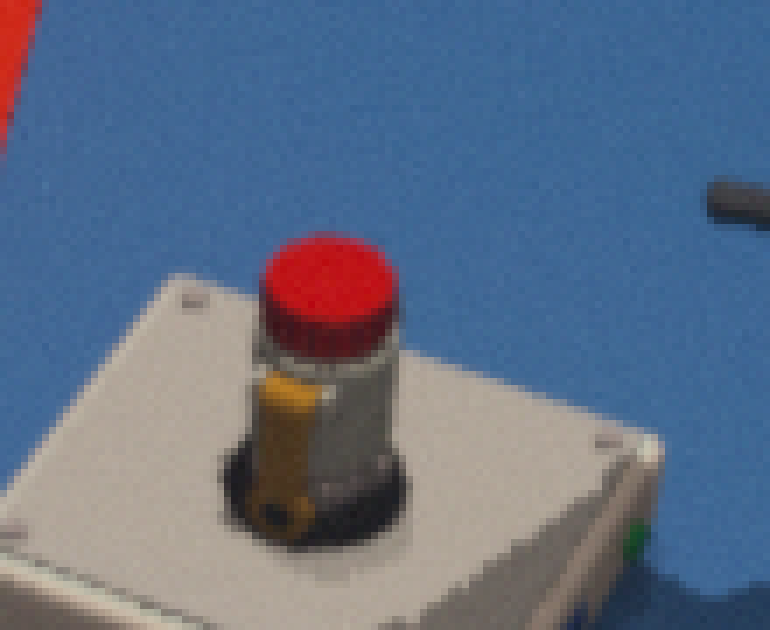

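View pics/t19z.png

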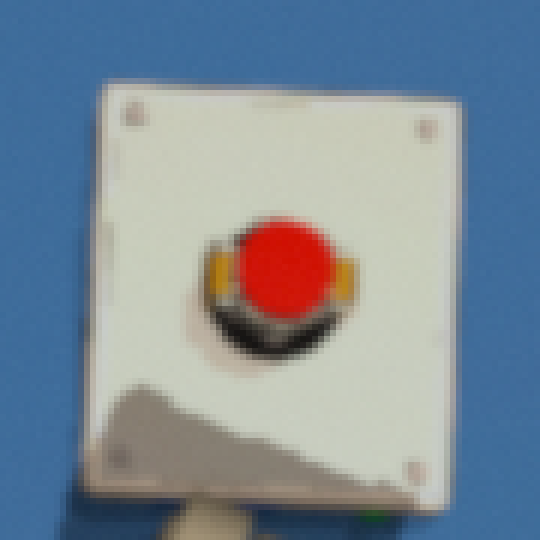

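```bash
python3 - <<'E'
from h import *
X=tri((310+285/6-.5,220+270/6-.5),(330+329/7-.5,160+280/7-.5)); print("head",X)
s=r.sense();print(s["qvel"],s["contact_force"])
print(order.sign_off())
E
```

```text
head [ 506.86 -125.12  121.57]
[ 0.    0.01  0.01  0.   -0.   -0.  ] [-1.31 -0.78 -0.69]
the job is handed in; nothing more can be done
None
```

The plug is locked in the coupler and the job was handed in at about 29 s of the 72 s allowed. Sign-off gives no verdict.

- **Plug:** I gripped the red-headed plug by its head and lowered it into the coupler. I then released it and pressed it down with the closed fingertips, up to 32 N at the end-of-call readings. It came to a solid stop, not moving further between 20 N and 32 N, with both levers still standing out.
- **Levers:** I pushed both down together with the open fingers and closed them with a 30 N grip. Raising the grip to 42 N moved nothing: the opening stayed at 0.671, about 57 mm against the 58 mm expected.
- **Last pictures:** The plug looks upright and fully seated, and I measured its head at about (507, -125, 122) mm. Both levers lie along the coupler, about 58 mm over their outer faces. The arm stood clear with no contact.
- **Not measured directly:** I judged seating depth and lever angles from the hard stops and the pictures. Arm and camera heights disagreed by about 2 mm throughout. I did not re-measure the spool, tub and pliers at the end, but the arm did not go near them.

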